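# Square the instrument basket into the bench stop

## Task

Push the flat wire instrument basket along the bench into the corner of the L-shaped bench stop, so that its far long side lies flush along the long rail and its left end is up against the short rail. Only push it with the fingers: it must not be lifted or tipped up off the bench. Leave the jar, the cup and the vial beside it where they stand, and finish clear of everything.

Things in the scene. Friction and masses are not known exactly. Their poses are not given: they have to be found in the camera images.
- stop: Fixed L of two aluminium rails, 28 mm wide, 26 mm high. Origin: inner corner, at bench height; z up, x away from the robot (world +x within 0.2 rad). Long rail: inner face at x = 0, from the corner 270 mm along -y, its metal on the +x side. Short rail: inner face at y = 0, 160 mm along -x, its metal on the +y side. The basket goes into the quadrant x < 0, y < 0.
- basket: Flat metal-mesh basket, loose, 0.4 to 0.9 kg, 45 mm high. Origin in its underside, z up. Solid sides at x = -101 and +104 mm (short ends) and y = -65 and +65 mm (long sides); rims and catches drawn up to 5 mm outside are not solid. Starts clear of the rails, within 0.3 rad of square: its x axis to the left (+x end faces the short rail), its y axis to the robot (-y side faces the long rail).
- corner_home (a point): Corner of the basket that goes into the inner corner of the stop, (104, -65) mm in the basket's frame, 13 mm above its underside.
- corner_rail (a point): The other corner of the basket's far long side, (-101, -65) mm in the basket's frame, 13 mm above its underside.
- corner_front (a point): The other corner of the basket's left end, nearer the robot, (104, 65) mm in the basket's frame, 13 mm above its underside.
- jar: Bystander: loose specimen jar with red screw lid, 66 mm wide, 84 mm high, standing to the left of the short rail. Origin: centre of its underside.
- cup: Bystander: loose white snap-lid cup, 72 mm wide, 82 mm high, standing to the left and in front of the stop, on the robot's side. Origin: centre of its underside.
- vial: Bystander: loose small jar with red lid, 46 mm wide, 73 mm high, standing to the left of the corner of the stop. Origin: centre of its underside.

How it is judged:
By the outcome, as a careful person would: the job done as asked, in the order asked, and still so for the second after the job is handed in, with the robot touching nothing.
It also fails if it takes over 48 s, if anything falls off the work surface, if the arm or the gripper's body presses on something with over 40 N, if the wrist force passes 120 N, or if a joint passes its speed limit or range.

## Robot

A 6-joint arm with a two-finger parallel gripper is mounted at the origin on a cart in front of the work surface, level with it; the furniture and walls round the work are solid. World frame = base frame: x ahead of the robot, y to its left, z up, the work surface at z = 0. Lengths are in mm, angles in rad, forces in N, time in s.
With the tool pointing down it reaches from about 400 to 925 mm from the base axis. Payload 12.5 kg.
Tool frame: the origin (TCP) lies midway between the tips of the shut fingers; the grasp point (between the pads) lies 19 mm behind it; z points along the fingers, y is the line along which they close (so a half turn about z gives the same grasp; the last joint's range is limited). The gripper opens to 95 mm and grips with 3 to 60 N. Pads are 20 mm wide; open, the fingers measure 119 mm over their backs; the gripper's body (75 mm by 180 mm) begins 59 mm behind the grasp point.
Start: joints at [1.099, 0.491, 1.559, -0, 1.092, -0.106], TCP at [223.545, 583.673, 214.661] pointing down, gripper open.
Joint ranges: [-3.1, 3.1], [-0.84, 2.19], [0.05, 2.79], [-1.13, 4.28], [0.06, 2.93], [-2.69, 2.69]. Speed limits (rad/s): [2.22, 2.22, 2.79, 3.14, 3.14, 3.14].

## Interface

Orientations are given as [roll, pitch, yaw] about the fixed x, y, z axes, in that order (R = Rz(yaw) Ry(pitch) Rx(roll)).
In Python, from cell import state, viewer, env, models gives the robot as it stands. The module is installed in compiled form; this text tells all that it offers.
- The arm moves only by the tool arm_command, never from a script. Its argument "rows" is a list of rows, each a list of 2 entries, a list of its own where there are three numbers: the shift along the tool's x, y, z normalised to -1 to 1, where 1 is 0.25 m, then the turn about the tool's z normalised to -1 to 1, where 1 is pi rad. A call has exactly 5 rows; each row shifts and turns the commanded pose from where the row before left it, along the tool's axes as they then stand; what a row does not reach is not made up. A row lasts 1/10 s, in which the tool goes at most 50 mm and 8.59 degrees, less where a joint would pass 70% of its speed; a pose out of reach is approached as far as the arm can. A call with a number of a shift or a turn outside -1 to 1 is refused whole. A call with a gripper value outside its range is refused whole. "claw" is the opening, from 0 (shut) to 1 (fully open), set as the call begins (left out, the last holds). The fingers move at their own pace and stop on an object; the grip force is fixed at half the most. Time passes only in rows, so rows that do not move let the fingers close, or fill a call up. It gives the time, the measured TCP pose, the force, the opening and the grip force at its end, in the units of the state.
- state(): the state, without advancing time (a new reading comes with each control period).
- viewer.read_camera(name): name is "scene" or "top" or "wrist"; returns (picture, depth): 384x512x3 uint8, red, green, blue; 384x512 float32, mm along the optical axis (not along the pixel's ray), 0 where there is no reading.
- viewer.get_calibration(name): a dict with "camera_matrix" (3x3 intrinsics, pixels), "world_to_cam" (4x4, takes a point from world to camera coordinates). Camera axes: x right, y up, looking along -z (the intrinsics and any distortion apply to the point x, -y, -z); pixel columns grow to the right and rows downward; lengths in mm; the calibration is good to about 2 mm. The wrist camera is an equidistant fisheye: a pixel r from the principal point sees the ray r / f radians off the axis. A picture is of the moment at which its call begins: read the wrist's pose just before it. get_calibration takes no time and is no camera call; for the wrist camera it gives the pose at the moment of the call.
- env.job_done(): hands the job in; it is judged then, once.
Trained networks look in the newest picture that a camera, given by its name, has taken for a name from the list of things; names that differ only in an ending like _2 or _b are one class to them, and where a whole thing is asked for, a point or a joint stands for the part that bears it (a point fixed in the world has none). Each returns a list of dicts, best first, with "confidence" (0 to 1); they miss things now and then, are a little off and sometimes report something else, mostly with a low value. They report only what shows in the picture. A call takes as long as a camera call.
- models.search_frame(camera, label): "position" ([x, y, z] in mm, in world coordinates, good to about 4 mm: the middle of the surface that is visible of it).
- models.mark_of(camera, label): "position" ([x, y, z] in mm, in world coordinates, good to about 4 mm: a listed point, or the origin of a listed thing).
The state is a dict: "t": time; "joints": joint angles; "qvel": joint speeds; "tau": joint torques, N m; "eef_pos": TCP position; "tcp_rot": TCP orientation; "ft_force": force on the tool from outside, world axes, zero at the start; "moment": the same for the moment, N m; "opening": opening from 0.0 (shut) to 1.0 (fully open); "grip_force": force on a finger pad.
Only numpy, scipy, OpenCV 4.12 (cv2) and the standard library are available. Lean on these libraries where they do the work, as an engineer would, in place of code of your own. Each camera call takes 0.05 s, during which the arm holds its last target. There are 200 camera calls.

## Working session

There is one attempt and no reset: what is moved stays moved. The work goes in short steps, Python scripts to look and compute and a tool call to move; the robot and the scene stay as the last step left them, time stands still between calls to the robot, and variables do not carry over. Pictures are saved under pics/ and viewed, at most 10 in all, crops included, and the job is handed in when it is done.

Besides the shell and the picture viewer there is one more tool, called after "Call:" as name(argument=value, ...) on one line, values as JSON. arm_command: Moves the arm, as the interface text tells. Scaled input: -1 to 1 covers 0.25 m each way for a shift and pi rad each way for a turn. Its arguments: {"type":"object","properties":{"rows":{"type":"array","items":{"type":"array"}},"claw":{"type":"number"}},"required":["rows"]}

```bash
mkdir -p pics
python3 - <<'E'
from cell import state, viewer, env, models
import cv2,numpy as np
s=state();print(s['t'],s['eef_pos'],s['tcp_rot'],s['opening'])
ims=[]
for c in ['scene','top']:
    im,d=viewer.read_camera(c); ims.append(im)
    cv2.imwrite(f'pics/{c}0.png',im[:,:,::-1])
    for l in ['stop','basket','corner_home','corner_rail','corner_front','jar','cup','vial']:
        r=models.mark_of(c,l)
        print(c,l,[(np.round(x['position']).tolist(),round(x['confidence'],2)) for x in r[:2]])
print(state()['t'])
E
```

```text
0.0 [223.43689368 583.41953396 214.03367555] [-3.14042704e+00 -9.98001103e-05  2.77573501e+00] 0.9987569257894423
scene stop [([721.0, 72.0, 0.0], 0.69)]
scene basket [([596.0, -135.0, -1.0], 0.62)]
scene corner_home [([671.0, -45.0, 12.0], 0.63)]
scene corner_rail [([646.0, -247.0, 11.0], 0.67), ([433.0, 104.0, 2.0], 0.53)]
scene corner_front [([545.0, -24.0, 13.0], 0.8)]
scene jar [([651.0, 190.0, 0.0], 0.59)]
scene cup [([434.0, 105.0, -2.0], 0.73)]
scene vial [([727.0, 171.0, 2.0], 0.8)]
top stop [([717.0, 72.0, -0.0], 0.98)]
top basket [([593.0, -135.0, -1.0], 0.96)]
top corner_home [([674.0, -43.0, 13.0], 0.89)]
top corner_rail [([641.0, -250.0, 18.0], 0.73), ([647.0, 193.0, 1.0], 0.35)]
top corner_front [([547.0, -26.0, 15.0], 0.65), ([594.0, -136.0, 3.0], 0.2)]
top jar [([650.0, 193.0, -0.0], 0.62)]
top cup [([430.0, 106.0, 2.0], 0.6)]
top vial [([729.0, 172.0, -0.0], 0.96)]
0.9
```

View pics/top0.png

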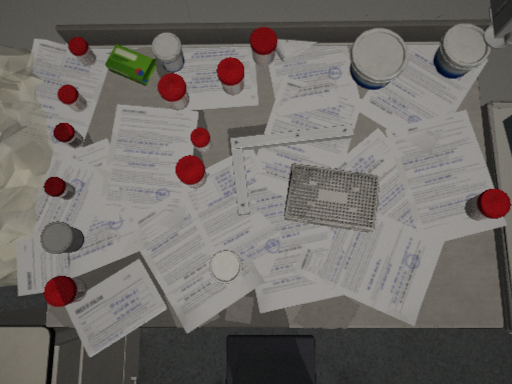

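View pics/scene0.png

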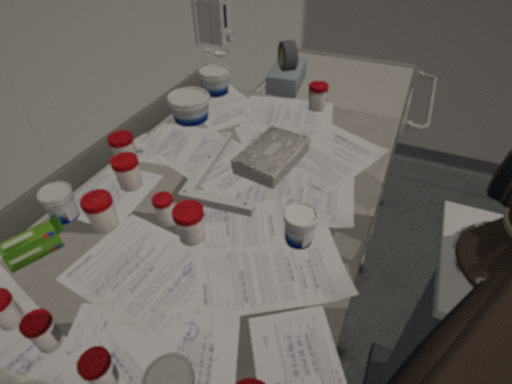

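The top view shows the stop's long rail from about (240,140) to (352,130), and its short rail down to (243,212). The basket is at (332,197) and is turned the other way from the stop. Jar (190,170), vial (200,138) and cup (225,265) match what the networks reported. Next I'll fit the stop and basket from depth.

```bash
cat > h.py <<'E'
from cell import state, viewer, env, models
import cv2,numpy as np
from scipy.optimize import least_squares
def cloud(c='top'):
    im,d=viewer.read_camera(c); k=viewer.get_calibration(c)
    K=k['camera_matrix'];T=np.linalg.inv(k['world_to_cam'])
    v,u=np.mgrid[:384,:512]
    p=np.stack([(u-K[0,2])/K[0,0]*d,-(v-K[1,2])/K[1,1]*d,-d,np.ones_like(d)],-1)@T.T
    return im,np.where(d[...,None]>0,p[...,:3],np.nan)
def basket(P):
    x,y,z=P[...,0],P[...,1],P[...,2]
    m=(z>36)&(z<56)&(x>480)&(x<790)&(y>-320)&(y<60)
    n,l,st,_=cv2.connectedComponentsWithStats(m.astype(np.uint8)); i=1+np.argmax(st[1:,4])
    q=P[l==i][:,:2]; (c,sz,a)=cv2.minAreaRect(q.astype(np.float32))
    return c,sz,a,len(q)
def stop(P):
    x,y,z=P[...,0],P[...,1],P[...,2]
    m=(z>19)&(z<32)&(x>520)&(x<800)&(y>-260)&(y<120)
    return P[m][:,:2]
E
python3 - <<'E'
from h import *
im,P=cloud(); print(basket(P))
q=stop(P)
for nm,m in [('long',(q[:,0]>695)&(q[:,1]<40)),('short',(q[:,0]<680)&(q[:,1]>30))]:
    r=q[m]; l=cv2.fitLine(r.astype(np.float32),cv2.DIST_HUBER,0,.01,.01).ravel()
    e=np.abs((r-l[2:])@np.array([-l[1],l[0]])); print(nm,len(r),l,r.min(0),r.max(0),np.percentile(e,[50,90]))
E
```

```text
((591.4638671875, -135.69744873046875), (212.34893798828125, 137.68527221679688), 81.10379028320312, 4350)
long 1115 [ 1.1231949e-01 -9.9367213e-01  7.4519202e+02 -7.6625160e+01] [ 719.62822209 -191.84911283] [773.35744917  38.04655512] [ 7.31956299 12.77690622]
short 613 [9.9381453e-01 1.1105274e-01 6.1715405e+02 7.7935295e+01] [553.96514441  59.18438462] [679.65821472  97.94648771] [ 7.05742651 12.68335111]
```

Call:
arm_command(rows=[[[-0.14,-0.12,0],-0.0335],[[-0.14,-0.12,0],-0.0335],[[-0.14,-0.14,0],0],[[-0.12,-0.15,0],0],[[-0.12,-0.15,0],0]], claw=1)

```text
t: 1.45
eef_pos: [349.1, 380.1, 214.8]
tcp_rot: [3.141, 0.0, 2.987]
ft_force: [0.4, 0.3, -0.9]
opening: 1.002
grip_force: 0.0
```

Call:
arm_command(rows=[[[-0.08,-0.18,0],0],[[-0.08,-0.18,0],0],[[-0.08,-0.18,0],0],[[-0.08,-0.18,0],0],[[-0.08,-0.18,0],0]])

```text
t: 1.95
eef_pos: [412.6, 142.1, 214.9]
tcp_rot: [3.141, 0.001, 2.987]
ft_force: [1.4, 0.3, 0.6]
opening: 1.003
grip_force: 0.0
```

Call:
arm_command(rows=[[[-0.08,-0.18,0],0],[[-0.08,-0.18,0],0],[[-0.08,-0.18,0],0],[[-0.08,-0.18,0],0],[[0,-0.18,0],0]])

```text
t: 2.45
eef_pos: [458.0, -93.3, 214.8]
tcp_rot: [-3.141, 0.002, 2.986]
ft_force: [-0.5, -0.1, 0.3]
opening: 0.999
grip_force: 0.0
```

Call:
arm_command(rows=[[[-0.12,-0.085,0.1],0],[[0,0,0.19],0],[[0,0,0.19],0],[[0,0,0.17],0],[[0,0,0.1],0]])

```text
t: 2.95
eef_pos: [482.1, -116.1, 24.4]
tcp_rot: [3.141, -0.003, 2.986]
ft_force: [1.7, 0.0, 1.3]
opening: 0.999
grip_force: 0.0
```

Call:
arm_command(rows=[[[0,0,0.036],0],[[0,0,0],0],[[-0.02,0,0],0],[[-0.02,0,0],0],[[-0.02,0,0],0]])

```text
t: 3.45
eef_pos: [499.0, -118.9, 19.4]
tcp_rot: [-3.141, 0.002, 2.986]
ft_force: [-0.6, 0.4, -1.0]
opening: 1.0
grip_force: 0.0
```

Run:
```python
from h import *
s=state();print(s['eef_pos'],s['ft_force'])
im,P=cloud(); print(basket(P)); cv2.imwrite('pics/t1.png',cv2.resize(im[90:300,160:440,::-1],None,fx=2,fy=2))
```

```text
[ 499.03777243 -118.91483809   19.36993174] [-0.6144526   0.40623086 -1.0456384 ]
((592.61376953125, -135.4118194580078), (212.45220947265625, 134.57443237304688), 81.67733001708984, 2539)
```

View pics/t1.png

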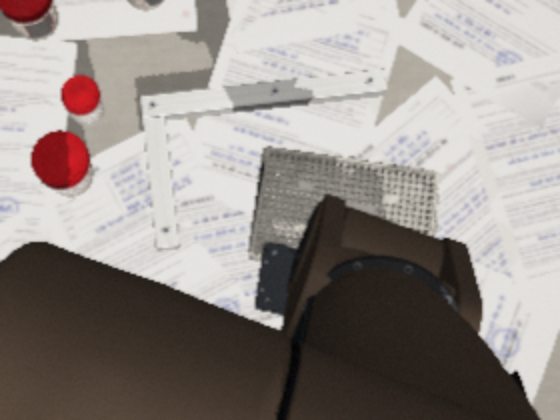

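The basket is at (345,205) in the crop, with the gripper behind its near side. The view is clear of the bystanders.

Call:
arm_command(rows=[[[-0.02,0,0],0],[[-0.02,0,0],0],[[-0.02,0,0],0],[[-0.02,0,0],0],[[-0.02,0,0],0]])

```text
t: 4.0
eef_pos: [522.1, -122.3, 18.0]
tcp_rot: [3.141, -0.002, 2.986]
ft_force: [-6.0, 0.6, 2.9]
opening: 1.0
grip_force: 2.6
```

Call:
arm_command(rows=[[[-0.024,0,0],-0.0085],[[-0.024,0,0],-0.0085],[[-0.024,0,0],-0.0085],[[-0.024,0,0],-0.0085],[[-0.024,0,0],-0.0085]])

```text
t: 4.5
eef_pos: [552.9, -125.6, 18.0]
tcp_rot: [3.141, 0.0, 3.122]
ft_force: [-2.7, -0.2, -0.6]
opening: 1.003
grip_force: 1.1
```

Run:
```python
from h import *
s=state();print(s['eef_pos'],s['ft_force'])
im,P=cloud(); print(basket(P)); cv2.imwrite('pics/t2.png',cv2.resize(im[90:300,160:440,::-1],None,fx=2,fy=2))
for l in ['corner_home','corner_rail']: print(l,[(np.round(x['position']).tolist(),round(x['confidence'],2)) for x in models.mark_of('top',l)[:1]])
```

```text
[ 552.89981203 -125.56875628   17.9954212 ] [-2.67761843 -0.18378733 -0.62153172]
((629.4818115234375, -127.31329345703125), (210.3679656982422, 134.2962646484375), 89.77429962158203, 1592)
corner_home [([698.0, -28.0, 14.0], 0.92)]
corner_rail [([693.0, -232.0, 16.0], 0.85)]
```

View pics/t2.png

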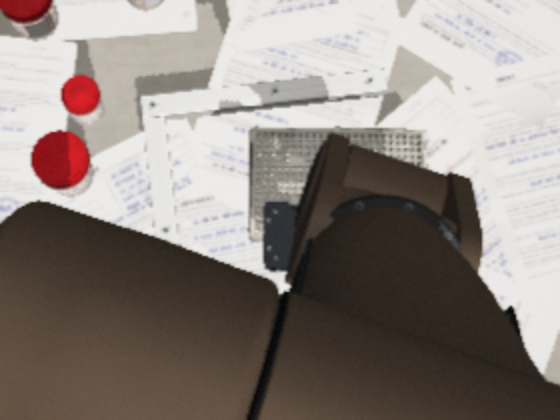

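The basket follows both fingers; its far edge runs from (250,128) to (425,130) in the crop. About 41 mm remain to the long rail, with 0.13 rad still to turn.

Call:
arm_command(rows=[[[-0.024,0,0],-0.0085],[[-0.024,0,0],-0.0085],[[-0.024,0,0],-0.0085],[[-0.024,0,0],-0.0085],[[-0.024,0,0],-0.0078]])

```text
t: 5.15
eef_pos: [582.8, -124.6, 18.1]
tcp_rot: [3.142, -0.0, -3.03]
ft_force: [-2.9, -1.6, 0.3]
opening: 1.0
grip_force: 1.5
```

Call:
arm_command(rows=[[[-0.012,0,0],0],[[-0.012,0,0],0],[[-0.008,0,0],0],[[-0.008,0,0],0],[[-0.004,0,0],0]])

```text
t: 5.65
eef_pos: [593.3, -123.3, 18.1]
tcp_rot: [3.141, -0.0, -3.032]
ft_force: [-3.8, -1.2, 2.9]
opening: 1.002
grip_force: 2.1
```

Call:
arm_command(rows=[[[-0.006,0,0],0],[[-0.004,0,0],0],[[-0.004,0,0],0],[[0,0,0],0],[[0,0,0],0]])

```text
t: 6.15
eef_pos: [596.8, -123.0, 18.1]
tcp_rot: [-3.142, 0.0, -3.032]
ft_force: [-2.9, -0.3, 0.9]
opening: 1.003
grip_force: 1.5
```

Run:
```python
from h import *
s=state();print(s['eef_pos'],s['ft_force'])
im,P=cloud()
c=np.array([714.0,74.4]);R=np.array([[.9938,.1112],[-.1112,.9938]])
for l in ['corner_home','corner_rail','corner_front']: print(l,[(np.round(R@(np.array(x['position'])[:2]-c)).tolist(),round(x['confidence'],2)) for x in models.mark_of('top',l)[:1]])
```

```text
[ 596.84136818 -122.99415164   18.10397184] [-2.86641394 -0.28685785  0.86688165]
corner_home [([5.0, -81.0], 0.94)]
corner_rail [([5.0, -292.0], 0.94)]
corner_front [([-127.0, -86.0], 0.85)]
```

Call:
arm_command(rows=[[[-0.004,0,0],0],[[-0.004,0,0],0],[[-0.004,0,0],0],[[-0.004,0,0],0],[[0,0,0],0]])

```text
t: 6.85
eef_pos: [596.9, -123.0, 18.1]
tcp_rot: [3.14, -0.008, -3.032]
ft_force: [-23.6, -7.7, 13.3]
opening: 1.003
grip_force: 12.2
```

Force reached 24 N with the TCP stalled, so the far side is against the long rail. I'll back off, lift, and go round to the right end.

Call:
arm_command(rows=[[[0.04,0,0],0],[[0.06,0,0],0],[[0,0,-0.14],0],[[0,0,-0.18],0],[[0,0,-0.06],0]], claw=0.8)

```text
t: 7.35
eef_pos: [577.7, -125.8, 117.1]
tcp_rot: [-3.139, 0.006, -3.032]
ft_force: [-0.0, -0.7, -0.8]
opening: 0.802
grip_force: 0.0
```

Call:
arm_command(rows=[[[-0.09,-0.15,0],0],[[-0.09,-0.15,0],0.0455],[[0,0,0],0.0455],[[0,0,0],0.0455],[[0,0,0],0.0455]])

```text
t: 7.85
eef_pos: [629.3, -195.3, 113.0]
tcp_rot: [3.141, 0.001, 2.673]
ft_force: [-0.4, -0.2, -0.1]
opening: 0.799
grip_force: 0.0
```

Call:
arm_command(rows=[[[0,0,0],0.0455],[[0,0,0],0.0455],[[0,0,0],0.0455],[[0,0,0],0.0455],[[0,0,0],0.0455]])

```text
t: 8.35
eef_pos: [629.3, -195.0, 113.2]
tcp_rot: [3.14, 0.001, 1.959]
ft_force: [-0.0, -0.3, 0.0]
opening: 0.8
grip_force: 0.0
```

Call:
arm_command(rows=[[[0,0,0],0.0455],[[0,0,0],0.0445],[[0,0,0],0],[[-0.18,0,0],0],[[0,0,0],0]])

```text
t: 8.85
eef_pos: [634.5, -243.3, 113.2]
tcp_rot: [3.14, 0.002, 1.684]
ft_force: [-0.7, 0.9, 0.5]
opening: 0.8
grip_force: 0.0
```

```bash
cat > g.py <<'E'
from h import *
s=state();c=np.array([714.0,74.4]);R=np.array([[.9938,.1112],[-.1112,.9938]])
print(s['eef_pos'],s['tcp_rot'],'tcp in stop',R@(s['eef_pos'][:2]-c))
im,P=cloud(); b=basket(P); print(b, 'centre in stop',R@(np.array(b[0])-c))
cv2.imwrite('pics/g%d.png'%(s['t']*100),cv2.resize(im[90:300,160:440,::-1],None,fx=2,fy=2))
for l in ['corner_home','corner_rail','corner_front']: print(l,[(np.round(R@(np.array(x['position'])[:2]-c)).tolist(),round(x['confidence'],2)) for x in models.mark_of('top',l)[:1]])
E
python3 g.py; ls pics
```

```text
[ 634.47455218 -243.33066158  113.18221313] [3.13967321e+00 1.75965004e-03 1.68432113e+00] tcp in stop [-114.36403961 -306.91750168]
((671.3008422851562, -116.8232421875), (137.737548828125, 211.77940368652344), 6.509073257446289, 4196) centre in stop [ -63.69844747 -185.28951175]
corner_home [([7.0, -83.0], 0.9)]
corner_rail [([3.0, -291.0], 0.62)]
corner_front [([-121.0, -85.0], 0.7)]
g885.png
scene0.png
t1.png
t2.png
top0.png
```

Call:
arm_command(rows=[[[-0.11,0.09,0],0],[[0,0.095,0],0],[[0,0,0.16],0],[[0,0,0.16],0],[[0,0,0.06],0]])

```text
t: 9.55
eef_pos: [681.3, -260.0, 14.3]
tcp_rot: [-3.137, -0.003, 1.684]
ft_force: [0.8, -0.9, -0.9]
opening: 0.8
grip_force: 0.0
```

Call:
arm_command(rows=[[[0.03,0,0],0],[[0.03,0,0],0],[[0.024,0,0],0],[[0.024,0,0],0],[[0.024,0,0],0]])

```text
t: 10.05
eef_pos: [679.7, -228.9, 19.7]
tcp_rot: [3.139, 0.002, 1.682]
ft_force: [-1.0, -5.9, 4.7]
opening: 0.8
grip_force: 2.9
```

```bash
python3 g.py
```

```text
[ 679.74788126 -228.94366562   19.6667612 ] [3.13942018e+00 1.62699641e-03 1.68226265e+00] tcp in stop [ -67.77157122 -297.65409929]
((726.22314453125, -117.3028335571289), (200.2537078857422, 102.79885864257812), 65.77960205078125, 1655) centre in stop [  -9.16999406 -191.87348966]
corner_home [([3.0, -81.0], 0.87)]
corner_rail [([5.0, -288.0], 0.9)]
corner_front []
```

Call:
arm_command(rows=[[[0.024,0,0],0],[[0.024,0,0],0],[[0.024,0,0],0],[[0.024,0,0],0],[[0.024,0,0],0]])

```text
t: 10.75
eef_pos: [675.8, -199.0, 18.3]
tcp_rot: [3.141, 0.0, 1.682]
ft_force: [-1.0, -6.0, 2.4]
opening: 0.801
grip_force: 2.5
```

Call:
arm_command(rows=[[[0.024,0,0],0],[[0.024,0,0],0],[[0.024,0,0],0],[[0.024,0,0],0],[[0.024,0,0],0]])

```text
t: 11.25
eef_pos: [672.5, -169.1, 18.3]
tcp_rot: [3.141, 0.0, 1.682]
ft_force: [-0.4, -5.1, 2.8]
opening: 0.802
grip_force: 2.4
```

```bash
python3 g.py; ls -t pics|head -1
```

```text
[ 672.45669633 -169.10048194   18.26782577] [3.14129909e+00 2.74465008e-04 1.68181625e+00] tcp in stop [ -68.36298878 -237.37116358]
((673.0468139648438, -41.68274688720703), (121.18956756591797, 189.145751953125), 3.4875495433807373, 2080) centre in stop [ -53.60767774 -110.80903957]
corner_home []
corner_rail [([1.0, -230.0], 0.57)]
corner_front [([3.0, -229.0], 0.37)]
g1125.png
```

Call:
arm_command(rows=[[[0.016,0,0],0],[[0.016,0,0],0],[[0.012,0,0],0],[[0.012,0,0],0],[[0.008,0,0],0]])

```text
t: 11.95
eef_pos: [670.6, -153.1, 18.0]
tcp_rot: [-3.141, -0.0, 1.682]
ft_force: [-0.6, -3.4, -1.9]
opening: 0.8
grip_force: 1.2
```

Call:
arm_command(rows=[[[0.004,0,0],0],[[0.004,0,0],0],[[0.004,0,0],0],[[0.004,0,0],0],[[0.004,0,0],0]])

```text
t: 12.45
eef_pos: [670.3, -149.8, 18.2]
tcp_rot: [3.141, 0.002, 1.682]
ft_force: [-1.0, -15.0, -2.6]
opening: 0.796
grip_force: 7.0
```

Call:
arm_command(rows=[[[0.004,0,0],0],[[0.004,0,0],0],[[0,0,0],0],[[0,0,0],0],[[0,0,0],0]])

```text
t: 12.95
eef_pos: [670.3, -149.7, 18.5]
tcp_rot: [3.14, 0.004, 1.682]
ft_force: [0.2, -20.8, -1.3]
opening: 0.802
grip_force: 9.9
```

The TCP stalled at 21 N, so the left end is seated. Backing off and lifting for a look.

Call:
arm_command(rows=[[[-0.04,0,0],0],[[-0.1,0,0],0],[[-0.06,0,-0.1],0],[[-0.1,0,-0.18],0],[[-0.16,0,-0.1],0]])

```text
t: 13.45
eef_pos: [683.6, -259.5, 115.2]
tcp_rot: [3.139, 0.0, 1.684]
ft_force: [1.1, -0.3, -0.3]
opening: 0.804
grip_force: 0.0
```

Call:
arm_command(rows=[[[-0.18,0,0],0],[[-0.18,0,0],0],[[-0.18,0,0],0],[[0,0,0],0],[[0,0,0],0]])

```text
t: 13.95
eef_pos: [697.1, -394.9, 111.2]
tcp_rot: [-3.141, -0.001, 1.68]
ft_force: [-0.3, -0.3, -0.9]
opening: 0.8
grip_force: 0.0
```

```bash
python3 g.py; ls -t pics|head -1; cp pics/$(ls -t pics|head -1) pics/last.png
```

```text
[ 697.13950216 -394.9461296   111.18011772] [-3.14139045e+00 -1.16567415e-03  1.68039289e+00] tcp in stop [ -68.94725237 -464.56129624]
((663.1557006835938, -36.565330505371094), (136.85357666015625, 208.22657775878906), 7.118020057678223, 3707) centre in stop [ -62.86840941 -104.62345937]
corner_home [([5.0, -4.0], 0.84)]
corner_rail [([6.0, -208.0], 0.57)]
corner_front [([-126.0, -4.0], 0.95)]
g1395.png
```

View pics/last.png

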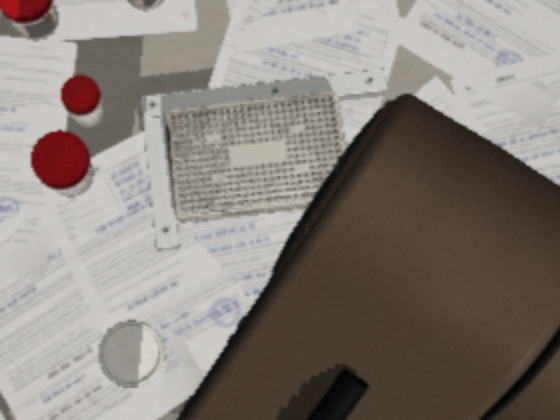

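The basket sits in the corner, with its left edge at about x=168–178 and its far edge along the rail at y≈95 in the crop. The vial (80,95), jar (60,160) and cup (130,352) haven't moved. The fitted angle reads 0.6° off, so I'll make one gentle seating push against the long rail.

Call:
arm_command(rows=[[[0.16,-0.1,0],0],[[0.16,-0.1,0],0],[[0.16,-0.1,0],0],[[0.16,-0.1,0],0],[[0.18,-0.06,0],0]])

```text
t: 14.65
eef_pos: [558.7, -201.3, 112.4]
tcp_rot: [3.141, 0.0, 1.682]
ft_force: [1.2, 0.4, -0.5]
opening: 0.799
grip_force: 0.0
```

Call:
arm_command(rows=[[[0.18,0,0],0],[[0.18,0,0],0],[[0.17,0,0],0],[[0,0,0],-0.0455],[[0,0,0],-0.0455]])

```text
t: 15.15
eef_pos: [545.7, -69.2, 112.5]
tcp_rot: [3.141, 0.0, 1.977]
ft_force: [0.2, -0.2, -0.3]
opening: 0.802
grip_force: 0.0
```

Call:
arm_command(rows=[[[0,0,0],-0.0455],[[0,0,0],-0.0455],[[0,0,0],-0.0455],[[0,0,0],-0.0455],[[0,0,0],-0.0455]])

```text
t: 15.65
eef_pos: [545.7, -70.6, 112.3]
tcp_rot: [3.141, 0.001, 2.69]
ft_force: [0.4, -0.6, -0.4]
opening: 0.801
grip_force: 0.0
```

Call:
arm_command(rows=[[[0,0,0],-0.0455],[[0,0,0],-0.0455],[[0,0,0],-0.0455],[[0,0,0],-0.045],[[0,0,0],0]])

```text
t: 16.15
eef_pos: [545.8, -70.8, 112.3]
tcp_rot: [-3.142, 0.001, -3.027]
ft_force: [-0.4, 0.3, -0.3]
opening: 0.801
grip_force: 0.0
```

```bash
python3 g.py|head -2
```

```text
[545.77805948 -70.79183521 112.27788712] [-3.14152647e+00  6.93297155e-04 -3.02711307e+00] tcp in stop [-183.32429656 -125.58536604]
((661.9593505859375, -36.71429443359375), (139.978271484375, 202.1133270263672), 4.450187683105469, 2098) centre in stop [ -64.07390693 -104.63846559]
```

Call:
arm_command(rows=[[[0,0.08,0.1],0],[[0,0,0.16],0],[[0,0,0.08],0],[[0,0,0.036],0],[[-0.04,0,0],0]])

```text
t: 16.85
eef_pos: [552.8, -50.5, 17.1]
tcp_rot: [3.141, -0.003, -3.032]
ft_force: [0.3, -0.3, 0.7]
opening: 0.801
grip_force: 0.0
```

Call:
arm_command(rows=[[[-0.04,0,0],0],[[-0.04,0,0],0],[[-0.02,0,0],0],[[-0.01,0,0],0],[[-0.006,0,0],0]])

```text
t: 17.35
eef_pos: [582.6, -47.4, 18.1]
tcp_rot: [-3.142, 0.0, -3.03]
ft_force: [0.1, 0.1, -0.3]
opening: 0.799
grip_force: 0.0
```

Call:
arm_command(rows=[[[-0.006,0,0],0],[[-0.004,0,0],0],[[-0.004,0,0],0],[[-0.004,0,0],0],[[0,0,0],0]])

```text
t: 17.85
eef_pos: [586.9, -46.9, 17.9]
tcp_rot: [3.142, 0.0, -3.031]
ft_force: [-0.3, 0.1, -0.5]
opening: 0.799
grip_force: 0.0
```

Call:
arm_command(rows=[[[-0.004,0,0],0],[[-0.004,0,0],0],[[-0.004,0,0],0],[[-0.004,0,0],0],[[-0.004,0,0],0]])

```text
t: 18.35
eef_pos: [588.4, -46.6, 17.7]
tcp_rot: [3.14, -0.008, -3.03]
ft_force: [-20.8, -7.2, 14.4]
opening: 0.799
grip_force: 10.9
```

It stalled at the same depth as before (x_s = −138.3), so the basket is flush. Retreating.

Call:
arm_command(rows=[[[0.03,0,0],0],[[0.06,0,0],0],[[0.1,0,0],0],[[0,0,-0.16],0],[[0,0,-0.18],0]])

```text
t: 18.85
eef_pos: [543.5, -51.6, 102.7]
tcp_rot: [3.14, -0.003, -3.031]
ft_force: [0.8, 0.3, 0.1]
opening: 0.798
grip_force: 0.0
```

Call:
arm_command(rows=[[[0,-0.1,-0.14],0],[[0,-0.16,0],0],[[0,-0.18,0],0],[[0,-0.18,0],0],[[0,-0.18,0],0]])

```text
t: 19.35
eef_pos: [566.9, -252.2, 138.1]
tcp_rot: [-3.141, 0.001, -3.03]
ft_force: [0.6, 0.9, 0.5]
opening: 0.797
grip_force: 0.0
```

Call:
arm_command(rows=[[[0,-0.18,0],0],[[0,-0.18,0],0],[[0,0,0],0],[[0,0,0],0],[[0,0,0],0]])

```text
t: 19.85
eef_pos: [576.7, -338.9, 137.7]
tcp_rot: [3.141, -0.0, -3.03]
ft_force: [-0.4, 0.8, 0.4]
opening: 0.798
grip_force: 0.0
```

```bash
python3 g.py; cp pics/$(ls -t pics|head -1) pics/last2.png; python3 -c "
from h import *
viewer.read_camera('top')
for l in ['stop','jar','cup','vial']: print(l,[np.round(x['position']).tolist() for x in models.mark_of('top',l)[:1]])"
```

```text
[ 576.67308916 -338.85650905  137.70178436] [ 3.14103894e+00 -1.94865242e-04 -3.02995757e+00] tcp in stop [-182.42960779 -395.42356621]
((662.7994384765625, -37.27519226074219), (138.16976928710938, 207.66567993164062), 6.256009578704834, 3972) centre in stop [ -63.30139942 -105.28930363]
corner_home [([3.0, -2.0], 0.8)]
corner_rail [([0.0, -207.0], 0.58)]
corner_front [([-124.0, -2.0], 0.98)]
stop [[718.0, 74.0, 0.0]]
jar [[648.0, 190.0, 5.0]]
cup [[434.0, 108.0, 0.0]]
vial [[730.0, 172.0, -1.0]]
```

View pics/last2.png

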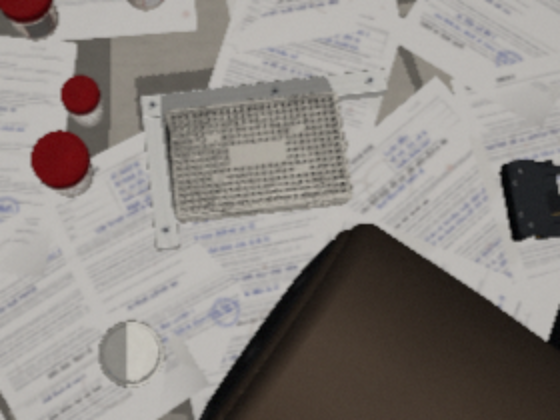

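The basket is flush in the corner at about (258,155) in the crop, with the gripper well clear and the jar, cup and vial unmoved. Handing in.

```bash
python3 -c "
from cell import env; print(env.job_done())"
```

```text
the job is handed in; nothing more can be done
None
```

I pushed the basket into the corner, flush along the long rail and up against the short rail. The jar, cup and vial stayed where they stood, the arm finished clear, and I handed the job in at about 20 s of the 48 s allowed.

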